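Clear the focus gauge and register the blank on the marking plate

ROBOT

A 6-joint arm with a two-finger parallel gripper is mounted at the origin on the work surface. World frame = base frame: x ahead of the robot, y to its left, z up, the work surface at z = 0. Lengths are in m, angles in rad, forces in N, time in s.
With the tool pointing down it reaches from about 0.35 to 0.775 m from the base axis. Payload 5.5 kg.
Tool frame: the origin (TCP) lies on the centre line of the jaws, within the pads' length; the fingertips stand 11 mm ahead of it and the grasp point (between the pads) lies 8 mm behind it; z points along the fingers, y is the line along which they close (so a half turn about z gives the same grasp; the last joint's range is limited). The gripper opens to 85 mm and grips with 20 to 120 N. Pads are 22 mm wide; open, the fingers measure 114 mm over their backs; the gripper's body (76 mm by 85 mm) begins 54 mm behind the grasp point. The pads swing forward as they close: fully open they stand 13 mm farther back than shut.
Start: joints at [0.985, 0.313, 0.046, 1.304, 0, 1.431], TCP at [0.248, 0.519, 0.211] pointing down, gripper open.
Joint ranges: [-2.76, 2.76], [-0.86, 1.69], [-1.03, 1.26], [-2.2, 2.34], [-1.47, 1.5], [-3.14, 3.14]. Speed limits (rad/s): [2.57, 2.57, 3.14, 3.14, 3.14, 3.14].

INTERFACE

Orientations are given as a unit quaternion [w, x, y, z].
In Python, from workcell import env, viewer, order, models gives the robot as it stands.
- The arm moves only by the tool drive_tool, never from a script. Its argument "series" is a list that holds one entry, the list of rows, each a list of 6 numbers: the shift along the tool's x, y, z each as a share of 120 mm, from -1 to 1, then the turn, a rotation vector about the tool's x, y, z each as a share of 180 degrees, from -1 to 1. A call has 1 to 20 rows; each row shifts and turns the commanded pose from where the row before left it, along the tool's axes as they then stand; what a row does not reach is not made up. A row lasts 1/8 s, in which the tool goes at most 62.5 mm and 10.7 degrees, less where a joint would pass 70% of its speed; a pose out of reach is approached as far as the arm can. A call with a number of a shift or a turn outside -1 to 1 is refused whole. A call with a gripper value outside its range is refused whole. "jaw" is the opening, from -1 (shut) to 1 (fully open), set as the call begins (left out, the last holds). The fingers move at their own pace and stop on an object; "grip_force" is the grip in N (left out, the last holds). Time passes only in rows, so rows that do not move let the fingers close. It gives the time, the measured TCP pose, the force, the opening and the grip force at its end, in the units of the state.
- env.get_state(): the state, without advancing time (a new reading comes with each control period).
- viewer.read_camera(name): name is "side" or "top"; returns the picture (420x560x3 uint8, red, green, blue); there is no depth.
- viewer.camera_info(name): a dict with "intrinsics" (3x3 intrinsics, pixels), "D" ([k1, k2, p1, p2, k3] as OpenCV has them; the pictures are not rectified), "R" (3x3) and "t" (3): a world point X has camera coordinates R X + t. Camera axes: x right, y down, z forward; pixel columns grow to the right and rows downward; lengths in m; the calibration is good to about 2 mm. A picture is of the moment at which its call begins. camera_info takes no time and is no camera call.
- order.hand_in(): hands the job in; it is judged then, once.
Trained networks look in the newest picture that a camera, given by its name, has taken for a name from the list of things; names that differ only in an ending like _2 or _b are one class to them, and where a whole thing is asked for, a point or a joint stands for the part that bears it (a point fixed in the world has none). Each returns a list of dicts, best first, with "score" (0 to 1); they miss things now and then, are a little off and sometimes report something else, mostly with a low value. They report only what shows in the picture. A call takes as long as a camera call. They do not tell look-alikes from the thing itself.
- models.silhouettes(label, camera): "region" (420x560 bool, what is visible of it) and "location" ([column, row] in pixels, amid what is visible of it).
The state is a dict: "clock": time; "joint_pos": joint angles; "qvel": joint speeds; "tau": joint torques, N m; "tcp_pos": TCP position; "orientation": TCP orientation; "wrist_force": force on the tool from outside, world axes, zero at the start; "ft_torque": the same for the moment, N m; "finger_gap": finger opening in m; "grip_force": force on a finger pad.
Only numpy, scipy, OpenCV 4.12 (cv2) and the standard library are available. Lean on these libraries where they do the work, as an engineer would, in place of code of your own. Each camera call takes 0.05 s, during which the arm holds its last target. There are 200 camera calls.

TASK

The focus gauge was left standing in the corner of the stops on the laser marking plate: first move it, kept upright, into the small grey tray and leave it standing there. Then lay the flat bar blank on the plate and push it fully home against both stops, its long side flush along the long rail and one end touching the short stop. Do not drop either part, and leave everything else where it is.

Things in the scene. Friction and masses are not known exactly. Their poses are not given: they have to be found in the camera images.
- plate: fixed aluminium marking plate, 240 x 260 x 10 mm, with a grid of dark dots. Origin: centre of its underside on the table; x points away from the robot, y left (turned up to 0.3 rad). Two steel stops, 12 mm wide, 10 mm above the plate's top, form an L: the long rail (207 mm) along y near the far edge, the short stop (57 mm) along x near the left edge, with a 10 mm gap between them in the corner
- stop_corner (a point): point on the plate's top (10 mm above the table) where the stops' inner faces would meet; axes as the plate's; at (85, 95, 10) mm in the plate's frame. Long rail's face: plane x = 0, from y = +12 to -195 mm; short stop's face: plane y = 0, from x = -10 to -67 mm. The blank belongs on the side of negative x and y
- gauge: loose turned aluminium focus gauge, 70 mm high, about 0.22 kg: round foot 50 mm diameter and 12 mm thick, round stem 22 mm diameter from 12 to 62 mm up, round head 32 mm diameter and 8 mm thick. Stands on the plate in the corner of the stops at the start. Origin: centre of the foot's underside; z up its stem
- blank: loose flat aluminium bar blank, 45 x 100 x 14 mm, about 0.17 kg, a small dark dot near each end. Lies on the table to the left or right of the plate at the start. Origin: centre of its underside; x across its 45 mm width, y along its 100 mm length. Either end may go against the short stop
- tray: fixed shallow open grey tray, 130 x 130 x 22 mm, walls 4 mm thick, empty, on the table on the other side of the plate from the blank. Origin: centre of its underside
- tray_in (a point): centre of the tray's inner floor, 4 mm above the table; axes as the tray's, z up
- star_knob: bystander, to be left alone: loose black five-lobed clamp knob, 35 mm across, 24 mm high, on the plate's near right part. Origin: centre of its underside
- vee_block: bystander, to be left alone: loose small steel block with a notched top, 30 x 24 x 22 mm, on the plate's near left part. Origin: centre of its underside
- jar: bystander, to be left alone: white screw-top jar, 54 mm diameter, 70 mm high, on the table beyond the left spot. Origin: centre of its underside
- display_case: bystander, to be left alone: clear case with four steel posts, 60 x 90 x 60 mm, on the table beyond the right spot. Origin: centre of its underside
- lens_cap: bystander, to be left alone: black round lens cap, 68 mm diameter, 16 mm high, beyond the plate. Origin: centre of its underside
- driver: bystander, to be left alone: screwdriver lying on the table beyond the plate, blade along its x axis
Mind the look-alikes: they are no part of the job. Of the things shaped like the blank, the aluminium one is meant.

How it is judged:
By the outcome, as a careful person would: the job done as asked, in the order asked, and still so for the second after the job is handed in, with the robot touching nothing.
It also fails if it takes over 72 s, if anything falls off the work surface, if the arm or the gripper's body presses on something with over 40 N, if the wrist force passes 120 N, or if a joint passes its speed limit or range.

## Working session

There is one attempt and no reset: what is moved stays moved. The work goes in short steps, Python scripts to look and compute and a tool call to move; the robot and the scene stay as the last step left them, time stands still between calls to the robot, and variables do not carry over. Pictures are saved under pics/ and viewed, at most 10 in all, crops included, and the job is handed in when it is done.

Besides the shell and the picture viewer there is one more tool, called after ">>>" as name(argument=value, ...), one argument or row to a line, values as JSON. drive_tool: Moves the arm, as the interface text tells. Its arguments: {"type":"object","properties":{"series":{"type":"array"},"jaw":{"type":"number"},"grip_force":{"type":"number"}},"required":["series"]}

```bash
ls; mkdir -p pics
python3 - <<'E'
from workcell import env,viewer,order,models
import cv2,numpy as np
for c in("top","side"):
    im=viewer.read_camera(c); cv2.imwrite(f"pics/{c}0.png",im[:,:,::-1])
    i=viewer.camera_info(c); print(c,np.round(i["intrinsics"],1).tolist(),i["D"],np.round(i["R"],3).tolist(),np.round(i["t"],3))
    for l in("plate","gauge","blank","tray","star_knob","vee_block","stop_corner"):
        try:
            for d in models.silhouettes(l,c)[:3]: print(l,round(d["score"],2),np.round(d["location"]),d["region"].sum())
        except Exception as e: print(l,e)
s=env.get_state();print(s)
E
```

```text
pics
top [[384.7, 0.0, 275.3], [0.0, 384.7, 211.3], [0.0, 0.0, 1.0]] [-0.01642636  0.          0.          0.          0.        ] [[-0.013, -1.0, 0.0], [-0.991, 0.013, -0.136], [0.136, -0.002, -0.991]] [-0.     0.569  0.964]
plate 0.62 [256. 220.] 8226
plate 0.38 [393. 251.] 708
gauge 0.56 [242. 206.] 287
blank 0.81 [388. 304.] 703
blank 0.62 [393. 251.] 716
tray 0.91 [151. 252.] 2552
star_knob 0.69 [308. 137.] 476
stop_corner 0.61 [261. 221.] 8140
side [[383.5, 0.0, 279.8], [0.0, 383.5, 202.5], [0.0, 0.0, 1.0]] [0.00868054 0.         0.         0.         0.        ] [[0.933, -0.359, 0.001], [-0.282, -0.735, -0.616], [0.222, 0.575, -0.788]] [-0.503  0.169  0.838]
plate 0.83 [280. 198.] 6846
gauge 0.81 [284. 172.] 343
blank 0.85 [304. 334.] 1208
blank 0.72 [226. 355.] 1443
blank 0.33 [347. 157.] 336
tray 0.89 [218. 128.] 1684
tray 0.61 [429. 297.] 2151
star_knob 0.57 [262. 226.] 154
vee_block 0.53 [219. 131.] 1650
vee_block 0.48 [230. 178.] 199
stop_corner 0.64 [277. 200.] 6941
{'clock': 0.8, 'joint_pos': array([ 9.85392012e-01,  3.13161310e-01,  4.61004632e-02,  1.30356990e+00,
       -1.36058143e-06,  1.43121345e+00]), 'qvel': array([-0.00079723, -0.00020162, -0.00023046,  0.00041897, -0.000981  ,
       -0.00035428]), 'tau': array([ 1.59764444e-03, -4.80386925e+01,  2.98795724e+01, -2.37524227e-04,
       -1.71746738e-04, -3.93757261e-05]), 'tcp_pos': array([0.24797174, 0.51884583, 0.21144541]), 'orientation': array([2.99934429e-05, 2.21069259e-01, 9.75258107e-01, 7.71672639e-05]), 'wrist_force': array([0.35718255, 0.04777285, 0.50541274]), 'ft_torque': array([ 0.0457425 ,  0.0221498 , -0.01906714]), 'grip_force': 0.0, 'finger_gap': 0.08492430938605997}
```

View pics/top0.png

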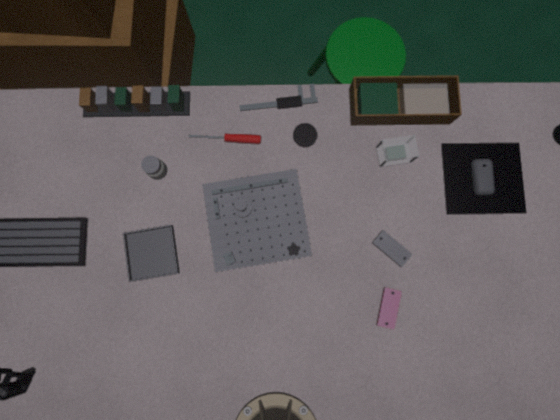

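View pics/side0.png

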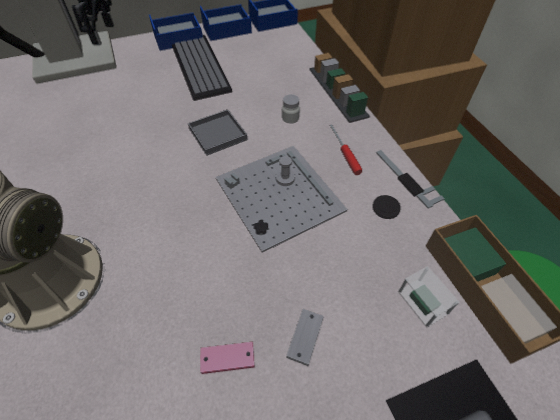

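The top view shows the gauge at about (242,208), the aluminium blank at (391,248) and its pink look-alike at (389,307). The tray is at (152,252), the knob at (293,249) and the vee block at about (230,257). The side view agrees: gauge (285,170), blank (305,335), tray (218,131).

```bash
cat > h.py <<'E'
from workcell import env,viewer,order,models
import cv2,numpy as np
from scipy.optimize import minimize
def proj(c,P):
    i=viewer.camera_info(c)
    return cv2.projectPoints(np.asarray(P,float).reshape(-1,1,3),cv2.Rodrigues(np.array(i["R"]))[0],np.array(i["t"]),np.array(i["intrinsics"]),np.array(i["D"]))[0][:,0]
def world(pose,P):
    x,y,a=pose[:3];c,s=np.cos(a),np.sin(a)
    return np.asarray(P)@np.array([[c,s,0],[-s,c,0],[0,0,1]])+[x,y,0]
def box(w,l,h,z=0): return [np.array([[i*w/2,j*l/2,k] for i in(-1,1) for j in(-1,1) for k in(z,z+h)])]
def cyl(d,z0,z1):
    t=np.linspace(0,2*np.pi,24,endpoint=False)
    return np.array([[d/2*np.cos(u),d/2*np.sin(u),z] for u in t for z in(z0,z1)])
def gauge(z): return [cyl(.05,z,z+.012),cyl(.022,z+.012,z+.062),cyl(.032,z+.062,z+.07)]
S=4
def draw(c,pose,parts):
    m=np.zeros((420*S,560*S),np.uint8)
    for p in parts:
        q=(proj(c,world(pose,p))+.5)*S-.5
        cv2.fillConvexPoly(m,cv2.convexHull(np.round(q*16).astype(np.int32)),1,shift=4)
    return m
def fit(masks,parts,x0,yaw=True):
    M={c:cv2.resize(m.astype(np.uint8),None,fx=S,fy=S,interpolation=cv2.INTER_NEAREST) for c,m in masks.items()}
    def f(p):
        p=np.r_[p[:2],p[2] if yaw else 0]; s=0
        for c in M:
            d=draw(c,p,parts); s+=1-(d&M[c]).sum()/max(1,(d|M[c]).sum())
        return s/len(M)
    n=3 if yaw else 2
    sim=np.array([x0[:n]]+[np.array(x0[:n])+np.eye(n)[k]*[.01,.01,.15][k] for k in range(n)])
    r=minimize(f,x0[:n],method="Nelder-Mead",options=dict(initial_simplex=sim,xatol=1e-4,fatol=1e-5))
    return r.x,r.fun
def mask(l,c,near):
    viewer_d=models.silhouettes(l,c)
    if not viewer_d: return None
    d=min(viewer_d,key=lambda d:np.hypot(*(np.array(d["location"])-near)))
    if np.hypot(*(np.array(d["location"])-near))>25: return None
    m=d["region"].astype(np.uint8)
    if l in("plate","tray"):
        cs=cv2.findContours(m,cv2.RETR_EXTERNAL,cv2.CHAIN_APPROX_NONE)[0]
        m=cv2.drawContours(m*0,[max(cs,key=cv2.contourArea)],-1,1,-1)
    return m
def lift(c,uv,z):
    i=viewer.camera_info(c);n=cv2.undistortPoints(np.array([[uv]],float),np.array(i["intrinsics"]),np.array(i["D"]))[0,0]
    R=np.array(i["R"]);d=R.T@np.r_[n,1];o=-R.T@np.array(i["t"]);return o+d*(z-o[2])/d[2]
E
python3 - <<'E'
from h import *
im={c:viewer.read_camera(c) for c in("top","side")}
L={"plate":(box(.24,.26,.01),(257,220),(280,198)),"tray":(box(.13,.13,.022),(152,252),(218,131)),
"blank":(box(.045,.1,.014),(391,249),(305,335)),"gauge":(gauge(.01),(242,208),(285,170)),
"star_knob":([cyl(.035,.01,.034)],(293,249),(260,227)),"vee_block":(box(.03,.024,.022,.01),(230,257),(232,180))}
res={}
for l,(parts,t,s) in L.items():
    ms={c:mask(l,c,p) for c,p in(("top",t),("side",s))}
    ms={c:m for c,m in ms.items() if m is not None}
    x=lift("top",t,.01)
    a0=-0.7 if l=="blank" else .1
    for sub in [ms]+([{c:m} for c,m in ms.items()] if len(ms)>1 else []):
        if not sub: print(l,"none",x);continue
        r=min((fit(sub,parts,[x[0],x[1],a],l not in("gauge","star_knob")) for a in((a0,-a0) )),key=lambda q:q[1])
        print(l,list(sub),np.round(r[0],4),round(r[1],3))
        if len(sub)==len(ms): res[l]=r[0]
out=[]
for c in im:
    b=cv2.resize(im[c],None,fx=S,fy=S,interpolation=cv2.INTER_CUBIC)
    for l in res:
        p=np.r_[res[l],0][:3]
        cs=cv2.findContours(draw(c,p,L[l][0]),cv2.RETR_EXTERNAL,cv2.CHAIN_APPROX_NONE)[0]
        cv2.drawContours(b,cs,-1,(255,255,0),1)
        if l=="plate":
            for st in ([[.085,.107,.02],[.085,-.1,.02],[.097,-.1,.02],[.097,.107,.02]],[[.075,.095,.02],[.018,.095,.02],[.018,.107,.02],[.075,.107,.02]]):
                cv2.polylines(b,[np.round((proj(c,world(p,st))+.5)*S).astype(int)],True,(0,255,0),1)
    x0,y0=((120,150) if c=="top" else (185,100))
    cr=b[y0*S:(y0+150)*S,x0*S:(x0+200)*S]
    cv2.imwrite(f"pics/ov_{c}.png",np.clip(cr[:,:,::-1]*1.4,0,255))
E
```

```text
plate ['top', 'side'] [0.5524 0.0444 0.1555] 0.021
plate ['top'] [0.5517 0.0435 0.151 ] 0.015
plate ['side'] [0.5533 0.0458 0.1498] 0.017
tray ['top', 'side'] [0.4659 0.3233 0.1607] 0.043
tray ['top'] [0.4654 0.3231 0.159 ] 0.02
tray ['side'] [0.467  0.3242 0.1494] 0.061
blank ['top', 'side'] [ 0.4701 -0.3145 -0.7204] 0.075
blank ['top'] [ 0.4686 -0.3157  2.393 ] 0.079
blank ['side'] [ 0.4707 -0.3139 -0.7177] 0.05
gauge ['top', 'side'] [0.5831 0.0807] 0.113
gauge ['top'] [0.5831 0.0808] 0.057
gauge ['side'] [0.5848 0.0826] 0.157
star_knob ['top', 'side'] [ 0.4702 -0.0521] 0.273
star_knob ['top'] [ 0.4693 -0.0532] 0.235
star_knob ['side'] [ 0.4725 -0.0466] 0.27
vee_block ['top', 'side'] [0.4489 0.1149 0.361 ] 0.248
vee_block ['top'] [0.4491 0.1149 0.3718] 0.085
vee_block ['side'] [ 0.45    0.1193 -0.0493] 0.374[ WARN:0@36.717] global loadsave.cpp:1063 imwrite_ Unsupported depth image for selected encoder is fallbacked to CV_8U.
```

View pics/ov_top.png

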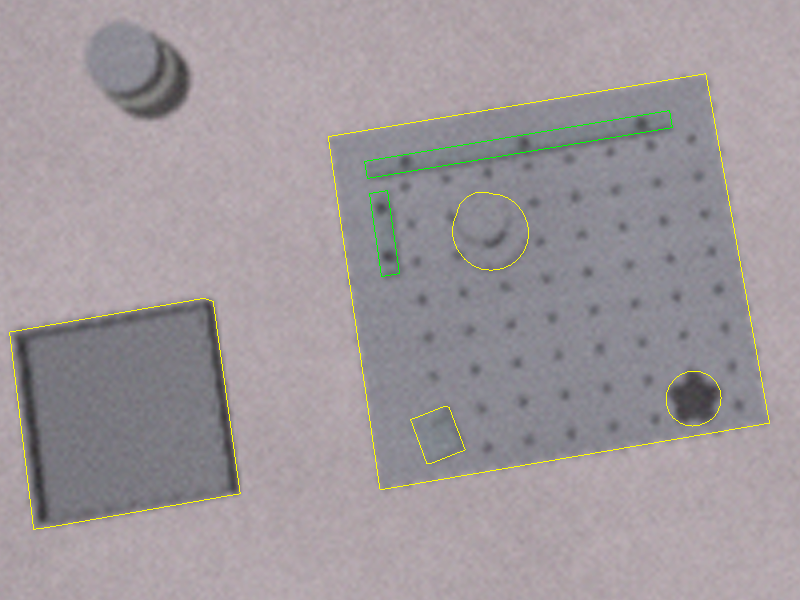

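View pics/ov_side.png

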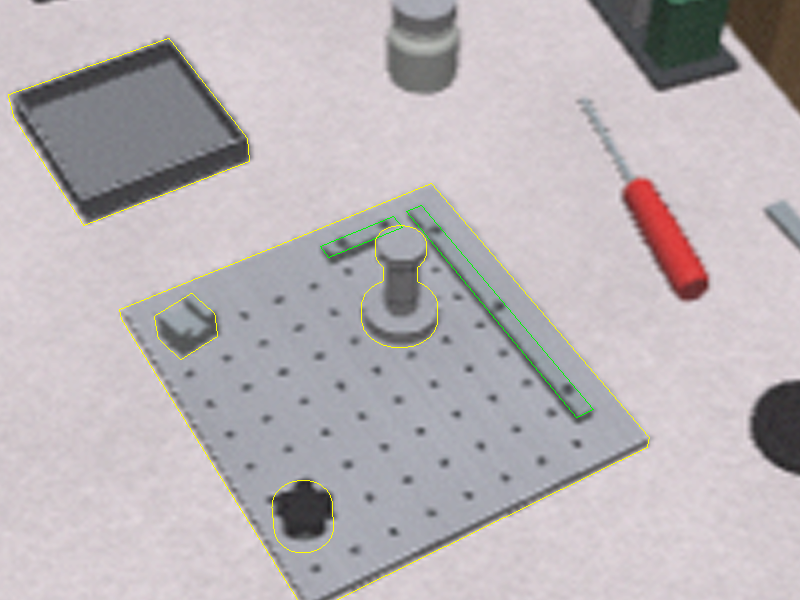

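The overlays match the plate, rails, tray and gauge. Now I move above the gauge, with no turn needed.

>>> drive_tool(
  series=[
    [[-0.2, -0.1, 0, 0, 0, 0], [-0.2, -0.1, 0, 0, 0, 0], [-0.2, -0.1, 0, 0, 0, 0], [-0.2, -0.1, 0, 0, 0, 0], [-0.2, -0.1, 0, 0, 0, 0], [-0.2, -0.1, 0, 0, 0, 0], [-0.2, -0.1, 0, 0, 0, 0], [-0.2, -0.1, 0, 0, 0, 0], [-0.2, -0.1, 0, 0, 0, 0], [-0.2, -0.1, 0, 0, 0, 0], [-0.2, -0.1, 0, 0, 0, 0], [-0.2, -0.1, 0, 0, 0, 0], [-0.2, -0.1, 0, 0, 0, 0], [-0.2, -0.1, 0, 0, 0, 0], [-0.2, -0.1, 0, 0, 0, 0], [-0.2, -0.1, 0, 0, 0, 0], [-0.2, -0.1, 0, 0, 0, 0], [-0.2, -0.1, 0, 0, 0, 0], [-0.2, -0.1, 0, 0, 0, 0], [-0.2, -0.1, 0, 0, 0, 0]],
  ],
  jaw=1,
)

```text
clock: 4.0
tcp_pos: [0.5781, 0.0946, 0.2114]
orientation: [0.0, 0.221, 0.975, 0.0]
wrist_force: [-0.1, 0.2, 1.5]
finger_gap: 0.0855
grip_force: 0.0
```

```bash
cat >> h.py <<'E'
from scipy.spatial.transform import Rotation as Ro
def to(x,y,z,head=None):
    "units (share of 120 mm) in tool axes to reach target, and turn about tool z (share of pi) for y-heading head"
    s=env.get_state();q=s["orientation"];R=Ro.from_quat(np.r_[q[1:],q[0]]).as_matrix()
    d=R.T@(np.array([x,y,z])-s["tcp_pos"]);h=np.arctan2(R[1,1],R[0,1])
    print("t",round(s["clock"],2),"tcp",np.round(s["tcp_pos"],4),"yhead",round(h,4),"tilt",np.round(R[:2,2],4),"F",np.round(s["wrist_force"],1),"gap",round(s["finger_gap"],4),"q6",round(s["joint_pos"][5],2))
    print("shift",np.round(d/.12,4), "" if head is None else "turn %.4f"%(-(((head-h)+np.pi)%(2*np.pi)-np.pi)/np.pi))
E
python3 -c "
from h import *
to(.583,.081,.068)"
```

```text
t 4.0 tcp [0.5781 0.0946 0.2114] yhead 1.125 tilt [0.0001 0.0001] F [-0.1  0.2  1.5] gap 0.0855 q6 0.47
shift [-0.0858 -0.0847  1.1952]
```

>>> drive_tool(
  series=[
    [[-0.043, -0.042, 0.1, 0, 0, 0], [-0.043, -0.043, 0.1, 0, 0, 0], [0, 0, 0.2, 0, 0, 0], [0, 0, 0.2, 0, 0, 0], [0, 0, 0.2, 0, 0, 0], [0, 0, 0.2, 0, 0, 0], [0, 0, 0.1, 0, 0, 0], [0, 0, 0.06, 0, 0, 0], [0, 0, 0.035, 0, 0, 0], [0, 0, 0, 0, 0, 0], [0, 0, 0, 0, 0, 0]],
  ],
  jaw=1,
)

```text
clock: 5.38
tcp_pos: [0.583, 0.0817, 0.0687]
orientation: [0.001, 0.221, 0.975, 0.0]
wrist_force: [0.3, -0.9, -0.2]
finger_gap: 0.0853
grip_force: 0.0
```

Run:
```python
from h import *
to(.583,.081,.068)
a=viewer.read_camera("top")[165:255,190:310];b=viewer.read_camera("side")[115:205,230:350]
cv2.imwrite("pics/desc.png",np.hstack([cv2.resize(x,(400,300),interpolation=cv2.INTER_CUBIC) for x in(a,b)])[:,:,::-1])
```

```text
t 5.38 tcp [0.583  0.0817 0.0687] yhead 1.125 tilt [0.0013 0.0001] F [ 0.3 -0.9 -0.2] gap 0.0853 q6 0.45
shift [-0.0024 -0.0053  0.0059]
```

View pics/desc.png

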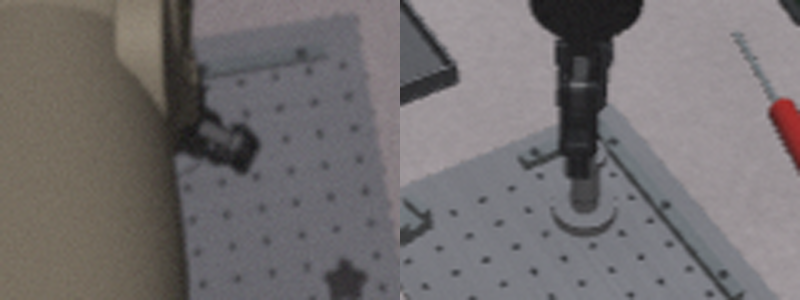

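The gripper stands over the gauge: in the side view the foot and stem sit centred under the fingers, at about (284,172) in full-image pixels. I close.

>>> drive_tool(
  series=[
    [[0, 0, 0, 0, 0, 0], [0, 0, 0, 0, 0, 0], [0, 0, 0, 0, 0, 0], [0, 0, 0, 0, 0, 0], [0, 0, 0, 0, 0, 0], [0, 0, 0, 0, 0, 0], [0, 0, 0, 0, 0, 0], [0, 0, 0, 0, 0, 0], [0, 0, 0, 0, 0, 0], [0, 0, 0, 0, 0, 0]],
  ],
  jaw=-1,
  grip_force=60,
)

```text
clock: 6.72
tcp_pos: [0.5825, 0.0817, 0.068]
orientation: [0.0, 0.221, 0.975, 0.0]
wrist_force: [0.1, 0.7, 0.6]
finger_gap: 0.0001
grip_force: 0.0
```

The jaws closed on nothing, so I look.

Run:
```python
from h import *
viewer.read_camera("top");b=viewer.read_camera("side")
for c in("top","side"):
  for d in models.silhouettes("gauge",c)[:3]: print(c,round(d["score"],2),np.round(d["location"],1),d["region"].sum())
i=viewer.camera_info("side")
b=b[105:205,220:350].copy();s=6
b=cv2.resize(b,None,fx=s,fy=s,interpolation=cv2.INTER_CUBIC)
T=env.get_state()["tcp_pos"]
for dz,col in((.008,(255,0,0)),(0,(255,255,0)),(-.011,(0,255,0))):
    p=((proj("side",T+[0,0,dz])[0]-[220,105]+.5)*s).astype(int); cv2.circle(b,tuple(map(int,p)),4,col,-1)
cv2.imwrite("pics/miss.png",b[:,:,::-1])
```

```text
top 0.41 [244.9 213.5] 49
side 0.82 [283.2 171.6] 372
side 0.32 [260.5 225.2] 143
```

View pics/miss.png

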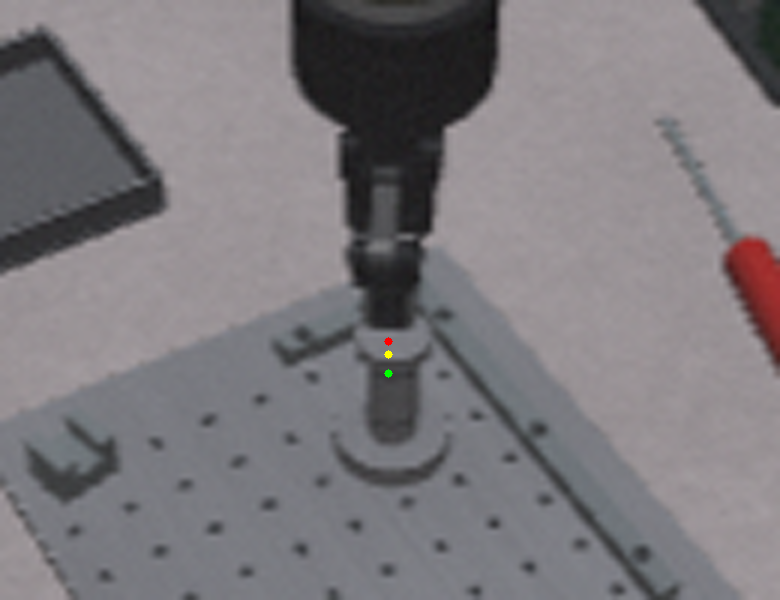

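Run:
```python
from h import *
b=viewer.read_camera("side").astype(int).sum(2)//3
viewer.read_camera("top")
m=mask("gauge","side",(283,172));ys,xs=np.nonzero(m);print("mask rows",ys.min(),ys.max(),xs.min(),xs.max())
for k,p in dict(both=(.5831,.0807),).items():
    for z in(.08,.072,.022,.01):
        for d in (.032,.05): 
            q=proj("side",world((*p,0),cyl(d,z,z)));print(z,d,q.min(0).round(1),q.max(0).round(1))
r=fit({"side":m},gauge(.01),[.583,.081],False);print("gauge now",r)
print(b[155:182,274:294])
```

```text
mask rows 159 185 275 294
0.08 0.032 [278.3 155.9] [291.1 165.2]
0.08 0.05 [274.7 153.4] [294.7 167.8]
0.072 0.032 [278.3 158.2] [291.  167.4]
0.072 0.05 [274.7 155.6] [294.6 170.1]
0.022 0.032 [278.3 171.7] [290.6 180.8]
0.022 0.05 [274.9 169.1] [294.  183.4]
0.01 0.032 [278.3 174.7] [290.5 183.8]
0.01 0.05 [274.9 172.2] [293.9 186.5]
gauge now (array([0.5843326 , 0.08204028]), np.float64(0.1427115188583078))
[[125 124 126 124 124 112  81  55  41  35  38  38  35  43  60  82 107 117
  113 115]
 [128 122 123 120 120 100  73  56  39  30  36  35  32  44  61  63  80 108
  106  93]
 [121 118 116 117 118 116  88  57  42  36  40  38  33  40  63  84  83  94
   83  63]
 [117 115 118 116 116 110  85  54  38  35  38  39  38  45  61 110 114  89
   94  95]
 [116 115 117  98  81  99 112  88  60  51  45  46  44  55  86 117 126 105
   89 107]
 [115  99  74  64  64 116 130 128 124 126 127 126 116 121 125 128 125 111
   78  79]
 [ 75  65  63  66  77 109 124 124 126 125 123 123 125 124 124 124 127 121
   92  67]
 [ 67  67  89 106 125 106 115 124 124 124 124 127 126 126 124 126 123  98
  114  94]
 [ 87 
[... 909 characters left out ...]
 111 121
  123 123]
 [123 114 119 121 122 119 109  77  66  69  70  72  72  71  62  86 116 122
  120 121]
 [121 122 123 121 119 120 111  80  57  61  60  67  63  62  61  91 117 121
  121 121]
 [121 123 122 122 120 124 123  91  67  70  66  62  72  71  66  96 116 121
  122 122]
 [123  91 106 121 122 122 122 106  78  70  72  75  70  71  76 113 121 120
  122 122]
 [123 101 107 124 122 122 123 124 101  76  72  74  72  91 103 119 121 124
  122 122]
 [125 101  88 112 121 122 123 126 124 113 109 110 112 119 124 122 124 125
  123 106]
 [122 112  79  83 114 123 126 124 124 123 124 123 124 123 123 122 123 124
  118  86]
 [124 123  88  65  77 114 123 121 123 123 122 124 124 123 121 126 124 105
   75  61]]
```

The image says the tips are above the head (they end at about (284,159), over the disc), roughly 25–35 mm higher than the TCP reading implies. Opening and going 24 mm lower is safe on either reading, since the foot's top is at z = 22 mm, and the gap after closing will tell head from stem.

>>> drive_tool(
  series=[
    [[0, 0, 0, 0, 0, 0], [0, 0, 0, 0, 0, 0], [0, 0, 0, 0, 0, 0], [0, 0, 0, 0, 0, 0], [0, 0, 0, 0, 0, 0], [0, 0, 0, 0, 0, 0], [0, 0, 0, 0, 0, 0], [0, 0, 0, 0, 0, 0], [0, 0, 0.05, 0, 0, 0], [0, 0, 0.05, 0, 0, 0], [0, 0, 0.05, 0, 0, 0], [0, 0, 0.05, 0, 0, 0], [0, 0, 0, 0, 0, 0]],
  ],
  jaw=1,
)

```text
clock: 8.7
tcp_pos: [0.5819, 0.0817, 0.0432]
orientation: [-0.001, 0.221, 0.975, -0.0]
wrist_force: [-0.9, 0.3, 0.3]
finger_gap: 0.0854
grip_force: 0.0
```

>>> drive_tool(
  series=[
    [[0, 0, 0, 0, 0, 0], [0, 0, 0, 0, 0, 0], [0, 0, 0, 0, 0, 0], [0, 0, 0, 0, 0, 0], [0, 0, 0, 0, 0, 0], [0, 0, 0, 0, 0, 0], [0, 0, 0, 0, 0, 0], [0, 0, 0, 0, 0, 0]],
  ],
  jaw=-1,
  grip_force=40,
)

```text
clock: 9.7
tcp_pos: [0.5828, 0.0816, 0.0444]
orientation: [0.0, 0.221, 0.975, 0.0]
wrist_force: [-1.3, -2.0, 5.2]
finger_gap: 0.0301
grip_force: 39.4
```

Run:
```python
from h import *
to(.583,.081,.044)
b=viewer.read_camera("side")[105:205,220:350]
cv2.imwrite("pics/grip2.png",cv2.resize(b,None,fx=5,fy=5,interpolation=cv2.INTER_CUBIC)[:,:,::-1])
```

```text
t 9.7 tcp [0.5828 0.0816 0.0444] yhead 1.1249 tilt [ 0.0008 -0.0001] F [-1.3 -2.   5.2] gap 0.0301 q6 0.45
shift [-0.0039 -0.0037  0.0037]
```

View pics/grip2.png

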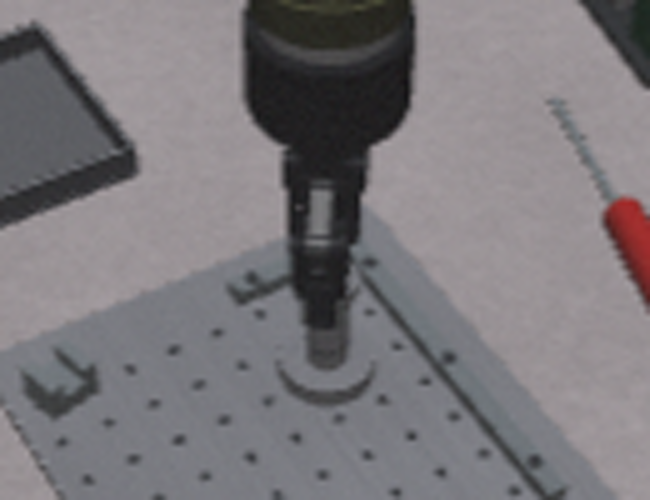

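The gap is 30 mm, so it holds the head; the tips do stand higher than the reading implies. I lift, then check.

>>> drive_tool(
  series=[
    [[0, 0, 0, 0, 0, 0], [0, 0, -0.02, 0, 0, 0], [0, 0, -0.05, 0, 0, 0], [0, 0, -0.08, 0, 0, 0], [0, 0, -0.1, 0, 0, 0], [0, 0, -0.1, 0, 0, 0], [0, 0, -0.1, 0, 0, 0], [0, 0, -0.05, 0, 0, 0], [0, 0, 0, 0, 0, 0]],
  ],
  jaw=-1,
  grip_force=60,
)

```text
clock: 10.88
tcp_pos: [0.5829, 0.0817, 0.1047]
orientation: [0.001, 0.221, 0.975, 0.0]
wrist_force: [0.2, -0.6, -2.0]
finger_gap: 0.0291
grip_force: 59.4
```

Run:
```python
from h import *
to(.466,.3238,.0444)
T=env.get_state()["tcp_pos"]
viewer.read_camera("side")
for d in models.silhouettes("gauge","side")[:2]: print(d["score"],d["location"])
m=max(models.silhouettes("gauge","side"),key=lambda d:d["score"])["region"]
for z in(.04,.055,.07):print(z,fit({"side":m},gauge(z),[.583,.081],False),T)
```

```text
t 10.88 tcp [0.5829 0.0817 0.1047] yhead 1.125 tilt [0.0012 0.0001] F [ 0.2 -0.6 -2. ] gap 0.0291 q6 0.45
shift [1.7495 1.4001 0.5012] 
0.52 [282.8, 160.2]
0.04 (array([0.59536803, 0.10899215]), np.float64(0.3608658501851324)) [0.58290855 0.08168218 0.10467954]
0.055 (array([0.58999037, 0.09550483]), np.float64(0.3710301021817177)) [0.58290855 0.08168218 0.10467954]
0.07 (array([0.58499874, 0.08221453]), np.float64(0.3901822535586005)) [0.58290855 0.08168218 0.10467954]
```

>>> drive_tool(
  series=[
    [[0.05, 0.04, 0, 0, 0, 0], [0.1, 0.08, 0, 0, 0, 0], [0.15, 0.12, 0, 0, 0, 0], [0.15, 0.12, 0, 0, 0, 0], [0.15, 0.12, 0, 0, 0, 0], [0.15, 0.12, 0, 0, 0, 0], [0.15, 0.12, 0, 0, 0, 0], [0.15, 0.12, 0, 0, 0, 0], [0.15, 0.12, 0, 0, 0, 0], [0.15, 0.12, 0, 0, 0, 0], [0.15, 0.12, 0, 0, 0, 0], [0.15, 0.12, 0, 0, 0, 0], [0.1, 0.08, 0, 0, 0, 0], [0.05, 0.04, 0, 0, 0, 0], [0, 0, 0.1, 0, 0, 0], [0, 0, 0.1, 0, 0, 0], [0, 0, 0.1, 0, 0, 0], [0, 0, 0, 0, 0, 0]],
  ],
)

```text
clock: 13.28
tcp_pos: [0.4612, 0.3296, 0.0662]
orientation: [-0.001, 0.222, 0.975, -0.001]
wrist_force: [0.2, 0.5, -2.3]
finger_gap: 0.0296
grip_force: 59.5
```

Run:
```python
from h import *
to(.466,.3238,.0384)
a=viewer.read_camera("side");b=viewer.read_camera("top")
cv2.imwrite("pics/tray.png",np.hstack([cv2.resize(a[80:170,160:280],(400,300)),cv2.resize(b[200:300,100:220],(400,300))])[:,:,::-1])
```

```text
t 13.28 tcp [0.4612 0.3296 0.0662] yhead 1.124 tilt [-0.0029 -0.0015] F [ 0.2  0.5 -2.3] gap 0.0296 q6 0.93
shift [-0.0576 -0.0254  0.2318]
```

View pics/tray.png

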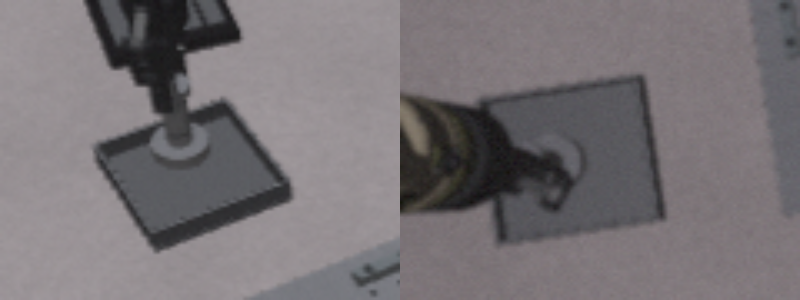

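The gauge hangs upright over the tray's middle. I lower it.

>>> drive_tool(
  series=[
    [[-0.05, -0.03, 0.05, 0, 0, 0], [0, 0, 0.05, 0, 0, 0], [0, 0, 0.05, 0, 0, 0], [0, 0, 0.03, 0, 0, 0], [0, 0, 0.02, 0, 0, 0], [0, 0, 0.01, 0, 0, 0], [0, 0, 0.01, 0, 0, 0], [0, 0, 0, 0, 0, 0]],
  ],
)

```text
clock: 14.38
tcp_pos: [0.466, 0.3249, 0.0416]
orientation: [0.0, 0.221, 0.975, 0.0]
wrist_force: [0.5, -0.5, -2.2]
finger_gap: 0.0292
grip_force: 59.5
```

>>> drive_tool(
  series=[
    [[0, 0, 0.01, 0, 0, 0], [0, 0, 0.01, 0, 0, 0], [0, 0, 0, 0, 0, 0]],
  ],
)

```text
clock: 14.75
tcp_pos: [0.4658, 0.3248, 0.039]
orientation: [-0.0, 0.221, 0.975, -0.0]
wrist_force: [-0.3, -0.1, -2.7]
finger_gap: 0.0287
grip_force: 59.5
```

>>> drive_tool(
  series=[
    [[0, 0, 0.008, 0, 0, 0], [0, 0, 0, 0, 0, 0]],
  ],
)

```text
clock: 15.0
tcp_pos: [0.4661, 0.3249, 0.0386]
orientation: [0.0, 0.221, 0.975, 0.0]
wrist_force: [-1.3, -0.9, 2.1]
finger_gap: 0.0291
grip_force: 59.8
```

It is standing on the tray floor (force +2 N). I release and rise.

>>> drive_tool(
  series=[
    [[0, 0, 0, 0, 0, 0], [0, 0, 0, 0, 0, 0], [0, 0, 0, 0, 0, 0], [0, 0, 0, 0, 0, 0], [0, 0, 0, 0, 0, 0], [0, 0, 0, 0, 0, 0], [0, 0, 0, 0, 0, 0], [0, 0, -0.05, 0, 0, 0], [0, 0, -0.1, 0, 0, 0], [0, 0, -0.2, 0, 0, 0], [0, 0, -0.3, 0, 0, 0], [0, 0, -0.3, 0, 0, 0], [0, 0, 0, 0, 0, 0]],
  ],
  jaw=1,
)

```text
clock: 16.62
tcp_pos: [0.4683, 0.3261, 0.1567]
orientation: [0.003, 0.221, 0.975, 0.002]
wrist_force: [-0.6, -0.0, 0.0]
finger_gap: 0.0853
grip_force: 0.0
```

Run:
```python
from h import *
to(.4701,-.3145,.15,-.72)
viewer.read_camera("side")
m=mask("gauge","side",(222,120))
if m is not None: print("gauge",fit({"side":m},gauge(.004),[.466,.324],False))
for f in ("blank",):
    m=mask(f,"side",(305,335));print(fit({"side":m},box(.045,.1,.014),[.47,-.314,-.72]))
```

```text
t 16.62 tcp [0.4683 0.3261 0.1567] yhead 1.1251 tilt [0.0068 0.0035] F [-0.6 -0.   0. ] gap 0.0853 q6 0.91
shift [-2.3151 -4.8105  0.0369] turn 0.5873
gauge (array([0.46751724, 0.32576301]), np.float64(0.09966065368815857))
(array([ 0.47015791, -0.31430268, -0.73334379]), np.float64(0.05480265110297755))
```

>>> drive_tool(
  series=[
    [[-0.06, -0.12, 0, 0, 0, 0], [-0.14, -0.29, 0, 0, 0, 0], [-0.14, -0.29, 0, 0, 0, 0], [-0.14, -0.29, 0, 0, 0, 0], [-0.14, -0.29, 0, 0, 0, 0], [-0.14, -0.29, 0, 0, 0, 0], [-0.14, -0.29, 0, 0, 0, 0], [-0.14, -0.29, 0, 0, 0, 0], [-0.14, -0.29, 0, 0, 0, 0], [-0.14, -0.29, 0, 0, 0, 0], [-0.14, -0.29, 0, 0, 0, 0], [-0.14, -0.29, 0, 0, 0, 0], [-0.14, -0.29, 0, 0, 0, 0], [-0.14, -0.29, 0, 0, 0, 0], [-0.14, -0.29, 0, 0, 0, 0], [-0.14, -0.29, 0, 0, 0, 0], [-0.14, -0.29, 0, 0, 0, 0], [-0.015, -0.05, 0, 0, 0, 0]],
  ],
)

```text
clock: 19.02
tcp_pos: [0.4662, -0.318, 0.1509]
orientation: [-0.001, 0.223, 0.975, 0.0]
wrist_force: [-0.3, 0.5, 0.3]
finger_gap: 0.0854
grip_force: 0.0
```

>>> drive_tool(
  series=[
    [[0, 0, 0, 0, 0, 0.045], [0, 0, 0, 0, 0, 0.045], [0, 0, 0, 0, 0, 0.045], [0, 0, 0, 0, 0, 0.045], [0, 0, 0, 0, 0, 0.045], [0, 0, 0, 0, 0, 0.045], [0, 0, 0, 0, 0, 0.045], [0, 0, 0, 0, 0, 0.045], [0, 0, 0, 0, 0, 0.045], [0, 0, 0, 0, 0, 0.045], [0, 0, 0, 0, 0, 0.045], [0, 0, 0, 0, 0, 0.045], [0, 0, 0, 0, 0, 0.045], [0, 0, 0, 0, 0, 0]],
  ],
)

```text
clock: 20.78
tcp_pos: [0.4668, -0.3147, 0.1516]
orientation: [-0.001, 0.909, 0.417, -0.0]
wrist_force: [0.5, -0.4, 0.6]
finger_gap: 0.0854
grip_force: 0.0
```

Run:
```python
from h import *
to(.4701,-.3145,.02,-.725)
```

```text
t 20.77 tcp [ 0.4668 -0.3147  0.1516] yhead -0.711 tilt [-0.0013  0.0014] F [ 0.5 -0.4  0.6] gap 0.0854 q6 1.55
shift [0.0194 0.0216 1.0966] turn 0.0045
```

>>> drive_tool(
  series=[
    [[0.02, 0.02, 0.05, 0, 0, 0.004], [0, 0, 0.15, 0, 0, 0], [0, 0, 0.15, 0, 0, 0], [0, 0, 0.15, 0, 0, 0], [0, 0, 0.15, 0, 0, 0], [0, 0, 0.15, 0, 0, 0], [0, 0, 0.1, 0, 0, 0], [0, 0, 0.05, 0, 0, 0], [0, 0, 0, 0, 0, 0]],
  ],
  jaw=0.4,
)

```text
clock: 21.9
tcp_pos: [0.471, -0.3153, 0.038]
orientation: [-0.0, 0.912, 0.41, -0.0]
wrist_force: [0.2, -1.1, 0.4]
finger_gap: 0.0598
grip_force: 0.0
```

Run:
```python
from h import *
to(.4701,-.3145,.02,-.725)
b=viewer.read_camera("side")[260:400,220:400]
s=4;b=cv2.resize(b,None,fx=s,fy=s,interpolation=cv2.INTER_CUBIC)
T=env.get_state()["tcp_pos"]
for dz,col in((0.03,(255,0,0)),(0.015,(255,255,0)),(0,(0,255,0))):
  for k in(-1,1):
    p=T+[k*.03*np.cos(-.72),k*.03*np.sin(-.72),dz]
    p=((proj("side",p)[0]-[220,260]+.5)*s).astype(int); cv2.circle(b,tuple(map(int,p)),2,col,-1)
cv2.imwrite("pics/blank.png",b[:,:,::-1])
```

```text
t 21.9 tcp [ 0.471  -0.3153  0.038 ] yhead -0.7251 tilt [-0.0003  0.0004] F [ 0.2 -1.1  0.4] gap 0.0598 q6 1.56
shift [-0.0003 -0.01    0.1497] turn -0.0000
```

View pics/blank.png

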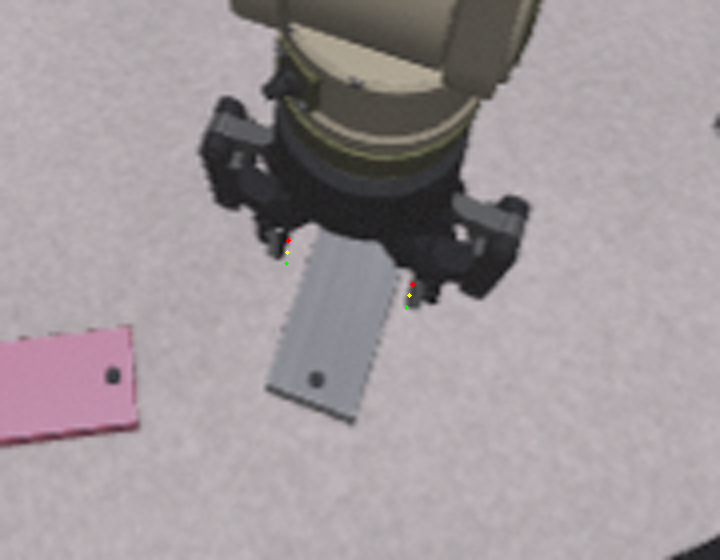

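The open fingers straddle the aluminium blank, which is at about (302,340) in full-image pixels, with roughly equal gaps. I descend under guard.

>>> drive_tool(
  series=[
    [[0, 0, 0.05, 0, 0, 0], [0, 0, 0.05, 0, 0, 0], [0, 0, 0.05, 0, 0, 0], [0, 0, 0.02, 0, 0, 0], [0, 0, 0, 0, 0, 0]],
  ],
)

```text
clock: 22.58
tcp_pos: [0.4709, -0.3153, 0.0175]
orientation: [-0.0, 0.912, 0.41, -0.0]
wrist_force: [0.1, -0.2, 0.1]
finger_gap: 0.0598
grip_force: 0.0
```

>>> drive_tool(
  series=[
    [[0, 0, 0.02, 0, 0, 0], [0, 0, 0.02, 0, 0, 0], [0, 0, 0, 0, 0, 0]],
  ],
)

```text
clock: 22.95
tcp_pos: [0.471, -0.3153, 0.0128]
orientation: [-0.0, 0.912, 0.41, -0.0]
wrist_force: [0.8, 0.6, 0.8]
finger_gap: 0.0598
grip_force: 0.0
```

>>> drive_tool(
  series=[
    [[0, 0, 0.02, 0, 0, 0], [0, 0, 0.01, 0, 0, 0], [0, 0, 0, 0, 0, 0]],
  ],
)

```text
clock: 23.32
tcp_pos: [0.471, -0.3153, 0.0092]
orientation: [-0.0, 0.912, 0.41, -0.0]
wrist_force: [-0.6, 0.2, 0.5]
finger_gap: 0.0595
grip_force: 0.0
```

>>> drive_tool(
  series=[
    [[0, 0, 0.01, 0, 0, 0], [0, 0, 0.01, 0, 0, 0], [0, 0, 0, 0, 0, 0]],
  ],
)

```text
clock: 23.7
tcp_pos: [0.4711, -0.3154, 0.0069]
orientation: [-0.0, 0.912, 0.41, 0.0]
wrist_force: [-0.4, 0.3, 0.5]
finger_gap: 0.0597
grip_force: 0.0
```

>>> drive_tool(
  series=[
    [[0, 0, 0.01, 0, 0, 0], [0, 0, 0.01, 0, 0, 0], [0, 0, 0, 0, 0, 0]],
  ],
)

```text
clock: 24.08
tcp_pos: [0.471, -0.3154, 0.0045]
orientation: [-0.0, 0.912, 0.41, -0.0]
wrist_force: [-0.2, 0.1, 0.4]
finger_gap: 0.0597
grip_force: 0.0
```

>>> drive_tool(
  series=[
    [[0, 0, 0.01, 0, 0, 0], [0, 0, 0.01, 0, 0, 0], [0, 0, 0, 0, 0, 0]],
  ],
)

```text
clock: 24.45
tcp_pos: [0.471, -0.3153, 0.0021]
orientation: [-0.0, 0.912, 0.41, -0.0]
wrist_force: [-0.3, -0.3, -0.5]
finger_gap: 0.0598
grip_force: 0.0
```

>>> drive_tool(
  series=[
    [[0, 0, 0.01, 0, 0, 0], [0, 0, 0.01, 0, 0, 0], [0, 0, 0, 0, 0, 0]],
  ],
)

```text
clock: 24.82
tcp_pos: [0.471, -0.3153, -0.0003]
orientation: [-0.0, 0.912, 0.41, -0.0]
wrist_force: [-0.4, 1.1, -0.1]
finger_gap: 0.0596
grip_force: 0.0
```

>>> drive_tool(
  series=[
    [[0, 0, 0.01, 0, 0, 0], [0, 0, 0.01, 0, 0, 0], [0, 0, 0, 0, 0, 0]],
  ],
)

```text
clock: 25.2
tcp_pos: [0.471, -0.3153, -0.0028]
orientation: [-0.0, 0.912, 0.41, -0.0]
wrist_force: [-0.2, -0.3, 0.4]
finger_gap: 0.0595
grip_force: 0.0
```

>>> drive_tool(
  series=[
    [[0, 0, 0.01, 0, 0, 0], [0, 0, 0.01, 0, 0, 0], [0, 0, 0, 0, 0, 0]],
  ],
)

```text
clock: 25.58
tcp_pos: [0.471, -0.3153, -0.0051]
orientation: [-0.0, 0.912, 0.41, -0.0]
wrist_force: [0.1, 0.4, -0.2]
finger_gap: 0.0595
grip_force: 0.0
```

>>> drive_tool(
  series=[
    [[0, 0, 0.015, 0, 0, 0], [0, 0, 0.015, 0, 0, 0], [0, 0, 0, 0, 0, 0]],
  ],
)

```text
clock: 25.95
tcp_pos: [0.471, -0.3153, -0.0088]
orientation: [-0.0, 0.912, 0.41, -0.0]
wrist_force: [-0.4, -0.3, -0.2]
finger_gap: 0.0597
grip_force: 0.0
```

>>> drive_tool(
  series=[
    [[0, 0, 0.012, 0, 0, 0], [0, 0, 0.012, 0, 0, 0], [0, 0, 0, 0, 0, 0]],
  ],
)

```text
clock: 26.32
tcp_pos: [0.471, -0.3153, -0.0117]
orientation: [-0.0, 0.912, 0.41, -0.0]
wrist_force: [-0.3, 0.3, 0.1]
finger_gap: 0.0597
grip_force: 0.0
```

>>> drive_tool(
  series=[
    [[0, 0, 0.012, 0, 0, 0], [0, 0, 0.012, 0, 0, 0], [0, 0, 0, 0, 0, 0]],
  ],
)

```text
clock: 26.7
tcp_pos: [0.471, -0.3153, -0.0145]
orientation: [-0.0, 0.912, 0.41, -0.0]
wrist_force: [-0.6, -0.7, -0.5]
finger_gap: 0.0597
grip_force: 0.0
```

>>> drive_tool(
  series=[
    [[0, 0, 0.01, 0, 0, 0], [0, 0, 0.01, 0, 0, 0], [0, 0, 0, 0, 0, 0]],
  ],
)

```text
clock: 27.08
tcp_pos: [0.471, -0.3154, -0.0169]
orientation: [-0.0, 0.912, 0.41, -0.0]
wrist_force: [0.3, 0.1, 0.3]
finger_gap: 0.0597
grip_force: 0.0
```

>>> drive_tool(
  series=[
    [[0, 0, 0, 0, 0, 0], [0, 0, 0, 0, 0, 0], [0, 0, 0, 0, 0, 0], [0, 0, 0, 0, 0, 0]],
  ],
  jaw=-0.15,
  grip_force=30,
)

```text
clock: 27.58
tcp_pos: [0.4713, -0.3156, -0.0165]
orientation: [0.0, 0.912, 0.41, 0.0]
wrist_force: [-0.7, 0.6, 1.7]
finger_gap: 0.0442
grip_force: 31.5
```

Gripped at 44 mm, but possibly shallow. I re-grip lower for security.

>>> drive_tool(
  series=[
    [[0, 0, 0, 0, 0, 0], [0, 0, 0, 0, 0, 0], [0, 0, 0.01, 0, 0, 0], [0, 0, 0.01, 0, 0, 0], [0, 0, 0, 0, 0, 0]],
  ],
  jaw=0.3,
)

```text
clock: 28.2
tcp_pos: [0.471, -0.3153, -0.0194]
orientation: [-0.0, 0.912, 0.41, -0.0]
wrist_force: [0.2, -1.0, -0.4]
finger_gap: 0.0557
grip_force: 0.0
```

>>> drive_tool(
  series=[
    [[0, 0, 0.01, 0, 0, 0], [0, 0, 0.01, 0, 0, 0], [0, 0, 0, 0, 0, 0]],
  ],
)

```text
clock: 28.58
tcp_pos: [0.471, -0.3154, -0.0217]
orientation: [-0.0, 0.912, 0.41, -0.0]
wrist_force: [0.4, -0.2, 0.9]
finger_gap: 0.0549
grip_force: 0.0
```

>>> drive_tool(
  series=[
    [[0, 0, 0, 0, 0, 0], [0, 0, 0, 0, 0, 0], [0, 0, 0, 0, 0, 0], [0, 0, 0, 0, 0, 0], [0, 0, -0.02, 0, 0, 0], [0, 0, -0.05, 0, 0, 0], [0, 0, -0.1, 0, 0, 0], [0, 0, -0.1, 0, 0, 0], [0, 0, 0, 0, 0, 0]],
  ],
  jaw=-0.15,
  grip_force=60,
)

```text
clock: 29.7
tcp_pos: [0.4722, -0.3163, 0.0125]
orientation: [0.001, 0.912, 0.41, 0.001]
wrist_force: [0.3, 0.1, -1.0]
finger_gap: 0.0433
grip_force: 61.9
```

Run:
```python
from h import *
P=np.array([.5524,.0444,.154]);
# lay target, corner frame -> world
def C(x,y): return world(P,[[.085+x,.095+y,0]])[0]
print("corner",C(0,0),"lay",C(-.056,-.058))
t=C(-.056,-.058);to(t[0]+.0005,t[1]-.001,.05,.154)
```

```text
corner [0.62182182 0.15131404 0.        ] lay [0.57538129 0.08541049 0.        ]
t 29.7 tcp [ 0.4722 -0.3163  0.0125] yhead -0.7254 tilt [ 0.0023 -0.0019] F [ 0.3  0.1 -1. ] gap 0.0433 q6 1.56
shift [ 3.0722 -1.5679 -0.3167] turn -0.2799
```

>>> drive_tool(
  series=[
    [[0, 0, -0.1, 0, 0, 0], [0, 0, -0.2, 0, 0, 0], [0.1, -0.05, -0.02, 0, 0, 0], [0.2, -0.1, 0, 0, 0, 0], [0.22, -0.11, 0, 0, 0, 0], [0.22, -0.11, 0, 0, 0, 0], [0.22, -0.11, 0, 0, 0, 0], [0.22, -0.11, 0, 0, 0, 0], [0.22, -0.11, 0, 0, 0, 0], [0.22, -0.11, 0, 0, 0, 0], [0.22, -0.11, 0, 0, 0, 0], [0.22, -0.11, 0, 0, 0, 0], [0.22, -0.11, 0, 0, 0, 0], [0.22, -0.11, 0, 0, 0, 0], [0.22, -0.11, 0, 0, 0, 0], [0.22, -0.12, 0, 0, 0, 0], [0.13, -0.09, 0, 0, 0, 0], [0, 0, 0, 0, 0, 0]],
  ],
)

```text
clock: 31.95
tcp_pos: [0.5739, 0.0867, 0.0488]
orientation: [-0.0, 0.911, 0.411, -0.0]
wrist_force: [-0.8, -0.4, -1.4]
finger_gap: 0.0433
grip_force: 61.8
```

>>> drive_tool(
  series=[
    [[0, 0, 0, 0, 0, -0.04], [0, 0, 0, 0, 0, -0.04], [0, 0, 0, 0, 0, -0.04], [0, 0, 0, 0, 0, -0.04], [0, 0, 0, 0, 0, -0.04], [0, 0, 0, 0, 0, -0.04], [0, 0, 0, 0, 0, -0.04], [0, 0, 0, 0, 0, 0]],
  ],
)

```text
clock: 32.95
tcp_pos: [0.5741, 0.0844, 0.0491]
orientation: [-0.0, 0.651, 0.759, -0.0]
wrist_force: [-0.3, 0.1, -0.4]
finger_gap: 0.0435
grip_force: 61.8
```

Run:
```python
from h import *
viewer.read_camera("side")
for d in models.silhouettes("blank","side")[:3]: print(round(d["score"],2),np.round(d["location"]),d["region"].sum())
to(.576,.085,-.01,.154)
```

```text
0.81 [281. 165.] 471
0.79 [227. 355.] 1416
t 33.05 tcp [0.5743 0.0846 0.0492] yhead 0.1512 tilt [-0.0003 -0.0001] F [ 0.3  0.  -2.4] gap 0.0435 q6 1.43
shift [0.0009 0.0145 0.493 ] turn -0.0009
```

>>> drive_tool(
  series=[
    [[0, 0.014, 0.08, 0, 0, 0], [0, 0, 0.1, 0, 0, 0], [0, 0, 0.1, 0, 0, 0], [0, 0, 0.1, 0, 0, 0], [0, 0, 0.05, 0, 0, 0], [0, 0, 0.03, 0, 0, 0], [0, 0, 0.01, 0, 0, 0], [0, 0, 0.01, 0, 0, 0], [0, 0, 0, 0, 0, 0]],
  ],
)

```text
clock: 34.17
tcp_pos: [0.5764, 0.0855, -0.0081]
orientation: [0.0, 0.651, 0.759, 0.0]
wrist_force: [-0.2, 0.5, -2.0]
finger_gap: 0.0436
grip_force: 61.8
```

>>> drive_tool(
  series=[
    [[0, 0, 0.012, 0, 0, 0], [0, 0, 0.012, 0, 0, 0], [0, 0, 0, 0, 0, 0]],
  ],
)

```text
clock: 34.55
tcp_pos: [0.5763, 0.0855, -0.0112]
orientation: [0.0, 0.651, 0.759, 0.0]
wrist_force: [0.3, -0.7, -1.1]
finger_gap: 0.0436
grip_force: 61.9
```

>>> drive_tool(
  series=[
    [[0, 0, 0.008, 0, 0, 0], [0, 0, 0, 0, 0, 0]],
  ],
)

```text
clock: 34.8
tcp_pos: [0.5763, 0.0855, -0.0112]
orientation: [0.0, 0.651, 0.759, 0.0]
wrist_force: [-1.7, 0.3, 6.3]
finger_gap: 0.0433
grip_force: 62.7
```

>>> drive_tool(
  series=[
    [[0, 0, -0.006, 0, 0, 0], [0.02, 0, 0, 0, 0, 0], [0.02, 0, 0, 0, 0, 0], [0, 0, 0, 0, 0, 0]],
  ],
)

```text
clock: 35.3
tcp_pos: [0.5759, 0.0903, -0.0112]
orientation: [0.0, 0.65, 0.76, 0.0]
wrist_force: [0.0, -1.9, 3.0]
finger_gap: 0.0435
grip_force: 62.3
```

>>> drive_tool(
  series=[
    [[0.01, 0, 0, 0, 0, 0], [0.01, 0, 0, 0, 0, 0], [0, 0, 0, 0, 0, 0]],
  ],
)

```text
clock: 35.67
tcp_pos: [0.5755, 0.0926, -0.0112]
orientation: [0.0, 0.65, 0.76, 0.0]
wrist_force: [1.5, -2.6, 3.9]
finger_gap: 0.0431
grip_force: 62.5
```

>>> drive_tool(
  series=[
    [[0.01, 0, 0, 0, 0, 0], [0, 0, 0, 0, 0, 0]],
  ],
)

```text
clock: 35.92
tcp_pos: [0.5753, 0.0932, -0.0112]
orientation: [0.001, 0.651, 0.759, -0.0]
wrist_force: [0.9, -4.5, 4.1]
finger_gap: 0.0437
grip_force: 62.5
```

>>> drive_tool(
  series=[
    [[0.008, 0, 0, 0, 0, 0], [0, 0, 0, 0, 0, 0]],
  ],
)

```text
clock: 36.17
tcp_pos: [0.5753, 0.0932, -0.0112]
orientation: [0.001, 0.651, 0.759, -0.001]
wrist_force: [1.5, -7.2, 3.8]
finger_gap: 0.0433
grip_force: 62.5
```

It's touching the short stop (7 N, no further motion). I press a little more, release and rise.

>>> drive_tool(
  series=[
    [[0.006, 0, 0, 0, 0, 0], [0, 0, 0, 0, 0, 0]],
  ],
)

```text
clock: 36.42
tcp_pos: [0.5753, 0.0932, -0.0112]
orientation: [0.002, 0.651, 0.759, -0.001]
wrist_force: [0.7, -9.5, 5.0]
finger_gap: 0.0436
grip_force: 62.5
```

>>> drive_tool(
  series=[
    [[0, 0, 0, 0, 0, 0], [0, 0, 0, 0, 0, 0], [0, 0, 0, 0, 0, 0], [0, 0, -0.05, 0, 0, 0], [0, 0, -0.15, 0, 0, 0], [0, 0, -0.2, 0, 0, 0], [0, 0, 0, 0, 0, 0]],
  ],
  jaw=0.3,
)

```text
clock: 37.3
tcp_pos: [0.5766, 0.0957, 0.0389]
orientation: [0.002, 0.65, 0.76, 0.002]
wrist_force: [0.5, 0.3, 0.2]
finger_gap: 0.0555
grip_force: 0.0
```

Run:
```python
from h import *
to(.5753,.0932,.0,.154)
viewer.read_camera("side")
m=mask("blank","side",(283,175))
if m is not None:
    r=fit({"side":m},box(.045,.1,.014,.01),[.576,.093,.154]);print(m.sum(),r)
```

```text
t 37.3 tcp [0.5766 0.0957 0.0389] yhead 0.1545 tilt [0.0045 0.0004] F [0.5 0.3 0.2] gap 0.0555 q6 1.44
shift [-0.0188 -0.0155  0.3237] turn 0.0002
497 (array([0.57698039, 0.09564691, 0.07950769]), np.float64(0.18491884117526192))
```

Now close the jaws, move behind the near long side, and descend.

>>> drive_tool(
  series=[
    [[0, -0.1, 0, 0, 0, 0], [-0.02, -0.15, 0, 0, 0, 0], [0, -0.16, 0, 0, 0, 0], [0, 0, 0, 0, 0, 0], [0, 0, 0, 0, 0, 0], [0, 0, 0, 0, 0, 0], [0, 0, 0.1, 0, 0, 0], [0, 0, 0.1, 0, 0, 0], [0, 0, 0.08, 0, 0, 0], [0, 0, 0.04, 0, 0, 0], [0, 0, 0.02, 0, 0, 0], [0, 0, 0, 0, 0, 0]],
  ],
  jaw=-1,
  grip_force=60,
)

```text
clock: 38.9
tcp_pos: [0.5265, 0.0855, -0.0042]
orientation: [0.0, 0.651, 0.759, 0.0]
wrist_force: [-1.1, -0.0, -0.4]
finger_gap: -0.0002
grip_force: 0.0
```

Run:
```python
from h import *
to(.5279,.0858,-.003,.154)
b=viewer.read_camera("side")[115:215,220:340];s=6
cv2.imwrite("pics/push.png",cv2.resize(b,None,fx=s,fy=s,interpolation=cv2.INTER_CUBIC)[:,:,::-1])
```

```text
t 38.9 tcp [ 0.5265  0.0855 -0.0042] yhead 0.1542 tilt [0.0001 0.0001] F [-1.1 -0.  -0.4] gap -0.0002 q6 1.43
shift [ 0.0006  0.0121 -0.0103] turn 0.0001
```

View pics/push.png

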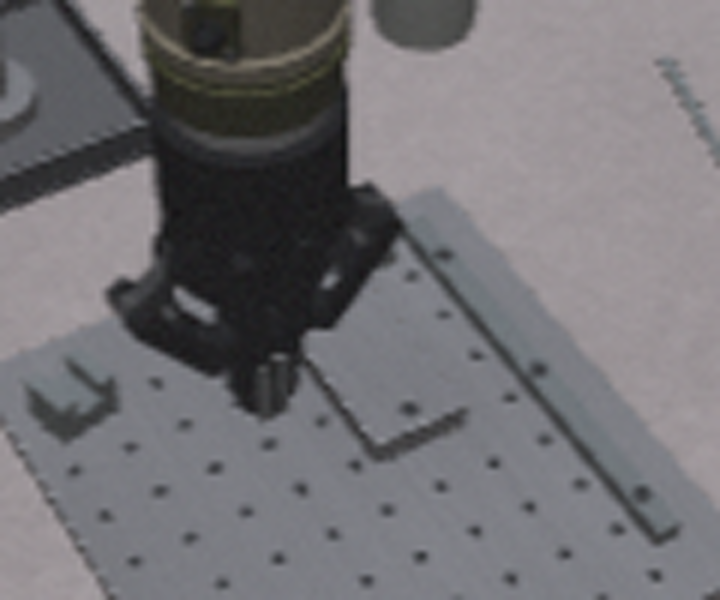

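This was my tenth and last picture. It shows the closed fingers at about (265,180) in full-image pixels beside the blank's near long side, and the blank's right end at about (290,190), parallel to the rail. I push.

>>> drive_tool(
  series=[
    [[0, 0.03, 0, 0, 0, 0], [0, 0.03, 0, 0, 0, 0], [0, 0.03, 0, 0, 0, 0], [0, 0.03, 0, 0, 0, 0], [0, 0.03, 0, 0, 0, 0], [0, 0.03, 0, 0, 0, 0], [0, 0.03, 0, 0, 0, 0], [0, 0.03, 0, 0, 0, 0], [0, 0, 0, 0, 0, 0]],
  ],
)

```text
clock: 40.08
tcp_pos: [0.5557, 0.09, -0.0042]
orientation: [0.0, 0.651, 0.76, 0.0]
wrist_force: [0.1, 0.4, -0.1]
finger_gap: -0.0001
grip_force: 0.0
```

>>> drive_tool(
  series=[
    [[0, 0.025, 0, 0, 0, 0], [0, 0.02, 0, 0, 0, 0], [0, 0, 0, 0, 0, 0]],
  ],
)

```text
clock: 40.45
tcp_pos: [0.5607, 0.0908, -0.0042]
orientation: [0.0, 0.651, 0.76, 0.0]
wrist_force: [0.5, 0.2, 0.6]
finger_gap: -0.0001
grip_force: 0.1
```

>>> drive_tool(
  series=[
    [[0, 0.02, 0, 0, 0, 0], [0, 0.02, 0, 0, 0, 0], [0, 0, 0, 0, 0, 0]],
  ],
)

```text
clock: 40.83
tcp_pos: [0.5654, 0.0916, -0.0042]
orientation: [0.0, 0.651, 0.759, 0.0]
wrist_force: [0.2, 0.2, 0.2]
finger_gap: 0.0
grip_force: 0.1
```

```bash
cat > chk.py <<'E'
from h import *
P=np.array([.5524,.0444,.154])
viewer.read_camera("side")
for d in models.silhouettes("blank","side")[:3]:
    if np.hypot(*(np.array(d["location"])-(285,172)))<40:
        m=d["region"]; ys,xs=np.nonzero(m); print(round(d["score"],2),np.round(d["location"],1),m.sum(),"max row at",xs[ys.argmax()],ys.max(),"max col at",xs.max(),ys[xs.argmax()])
for x,y in((-.0785,-.1),(-.0335,-.1),(-.045,-.1),(0,-.1)):
    for z in(.01,.024): print((x,y,z),proj("side",world(P,[[.085+x,.095+y,z]]))[0].round(1))
to(.56,.09,0)
E
python3 chk.py
```

```text
0.59 [292.5 176.5] 425 max row at 290 188 max col at 305 179
(-0.0785, -0.1, 0.01) [281.6 192.8]
(-0.0785, -0.1, 0.024) [281.6 189.2]
(-0.0335, -0.1, 0.01) [296.7 186.1]
(-0.0335, -0.1, 0.024) [296.9 182.5]
(-0.045, -0.1, 0.01) [292.9 187.8]
(-0.045, -0.1, 0.024) [293.  184.2]
(0, -0.1, 0.01) [307.6 181.2]
(0, -0.1, 0.024) [307.9 177.7]
t 40.92 tcp [ 0.5654  0.0916 -0.0042] yhead 0.1543 tilt [0.0008 0.0002] F [-0.2  0.3  0.1] gap 0.0004 q6 1.44
shift [-0.006  -0.0464 -0.0347]
```

The blank is moving, with about 8 mm left to the rail.

>>> drive_tool(
  series=[
    [[0, 0.02, 0, 0, 0, 0], [0, 0.02, 0, 0, 0, 0], [0, 0, 0, 0, 0, 0]],
  ],
)

```text
clock: 41.3
tcp_pos: [0.57, 0.0923, -0.0042]
orientation: [0.0, 0.651, 0.759, 0.0]
wrist_force: [-0.7, 1.2, 1.2]
finger_gap: -0.0
grip_force: 0.3
```

>>> drive_tool(
  series=[
    [[0, 0.015, 0, 0, 0, 0], [0, 0.01, 0, 0, 0, 0], [0, 0, 0, 0, 0, 0]],
  ],
)

```text
clock: 41.68
tcp_pos: [0.5729, 0.0927, -0.0042]
orientation: [0.0, 0.651, 0.759, 0.0]
wrist_force: [-0.5, 0.9, 1.2]
finger_gap: -0.0006
grip_force: 0.5
```

>>> drive_tool(
  series=[
    [[0, 0.01, 0, 0, 0, 0], [0, 0.01, 0, 0, 0, 0], [0, 0, 0, 0, 0, 0]],
  ],
)

```text
clock: 42.05
tcp_pos: [0.5742, 0.093, -0.0043]
orientation: [-0.0, 0.651, 0.759, -0.001]
wrist_force: [-4.6, -0.4, 4.0]
finger_gap: 0.0003
grip_force: 2.8
```

>>> drive_tool(
  series=[
    [[0, 0.01, 0, 0, 0, 0], [0, 0.01, 0, 0, 0, 0], [0, 0, 0, 0, 0, 0]],
  ],
)

```text
clock: 42.42
tcp_pos: [0.5744, 0.093, -0.0045]
orientation: [-0.002, 0.651, 0.759, -0.002]
wrist_force: [-9.2, -1.4, 8.2]
finger_gap: 0.0001
grip_force: 6.3
```

>>> drive_tool(
  series=[
    [[0, 0.01, 0, 0, 0, 0], [0, 0, 0, 0, 0, 0]],
  ],
)

```text
clock: 42.68
tcp_pos: [0.5744, 0.093, -0.0045]
orientation: [-0.002, 0.651, 0.759, -0.003]
wrist_force: [-12.5, -3.1, 10.2]
finger_gap: -0.0003
grip_force: 8.0
```

```bash
python3 chk.py
```

```text
0.9 [292.2 177. ] 374 max row at 292 185 max col at 307 177
(-0.0785, -0.1, 0.01) [281.6 192.8]
(-0.0785, -0.1, 0.024) [281.6 189.2]
(-0.0335, -0.1, 0.01) [296.7 186.1]
(-0.0335, -0.1, 0.024) [296.9 182.5]
(-0.045, -0.1, 0.01) [292.9 187.8]
(-0.045, -0.1, 0.024) [293.  184.2]
(0, -0.1, 0.01) [307.6 181.2]
(0, -0.1, 0.024) [307.9 177.7]
t 42.77 tcp [ 0.5745  0.093  -0.0045] yhead 0.154 tilt [-0.007  -0.0014] F [-12.2  -3.8  10.1] gap 0.0 q6 1.44
shift [-0.0063 -0.1231 -0.0367]
```

It is flush on the rail (12 N, stopped). I retreat and push the free end toward the short stop to confirm the end contact.

>>> drive_tool(
  series=[
    [[0, -0.03, 0, 0, 0, 0], [0, -0.05, 0, 0, 0, 0], [0, 0, -0.1, 0, 0, 0], [0, 0, -0.15, 0, 0, 0], [-0.1, 0, -0.1, 0, 0, 0], [-0.15, 0.1, 0, 0, 0, 0], [-0.15, 0.1, 0, 0, 0, 0], [-0.15, 0.1, 0, 0, 0, 0], [-0.05, 0, 0, 0, 0, 0], [0, 0, 0, 0, 0, 0]],
  ],
)

```text
clock: 44.02
tcp_pos: [0.6153, 0.0257, 0.0369]
orientation: [-0.001, 0.651, 0.759, -0.0]
wrist_force: [-1.5, 0.6, 0.9]
finger_gap: -0.0
grip_force: 0.0
```

Run:
```python
from h import *
t=world([.5524,.0444,.154],[[.085-.025,.095-.123,0]])[0]
to(t[0],t[1],-.004,.154)
```

```text
t 44.02 tcp [0.6153 0.0257 0.0369] yhead 0.1529 tilt [-0.0016  0.0004] F [-1.5  0.6  0.9] gap -0.0 q6 1.33
shift [0.0009 0.0061 0.3409] turn -0.0004
```

>>> drive_tool(
  series=[
    [[0, 0, 0.1, 0, 0, 0], [0, 0, 0.1, 0, 0, 0], [0, 0, 0.08, 0, 0, 0], [0, 0, 0.04, 0, 0, 0], [0, 0, 0.02, 0, 0, 0], [0, 0, 0, 0, 0, 0]],
  ],
)

```text
clock: 44.78
tcp_pos: [0.6158, 0.0266, -0.003]
orientation: [0.0, 0.65, 0.76, 0.0]
wrist_force: [-1.0, -0.6, -0.3]
finger_gap: 0.0001
grip_force: 0.0
```

>>> drive_tool(
  series=[
    [[0.03, 0, 0, 0, 0, 0], [0.03, 0, 0, 0, 0, 0], [0.02, 0, 0, 0, 0, 0], [0, 0, 0, 0, 0, 0]],
  ],
)

```text
clock: 45.28
tcp_pos: [0.6143, 0.0363, -0.0029]
orientation: [0.0, 0.65, 0.76, 0.0]
wrist_force: [-1.0, 0.8, 0.5]
finger_gap: 0.0001
grip_force: 0.0
```

>>> drive_tool(
  series=[
    [[0.015, 0, 0, 0, 0, 0], [0, 0, 0, 0, 0, 0]],
  ],
)

```text
clock: 45.52
tcp_pos: [0.6141, 0.0373, -0.0029]
orientation: [0.0, 0.651, 0.759, -0.0]
wrist_force: [-0.8, -1.7, -0.3]
finger_gap: 0.0002
grip_force: 1.1
```

>>> drive_tool(
  series=[
    [[0.01, 0, 0, 0, 0, 0], [0, 0, 0, 0, 0, 0]],
  ],
)

```text
clock: 45.78
tcp_pos: [0.6142, 0.0374, -0.003]
orientation: [0.001, 0.651, 0.759, -0.001]
wrist_force: [0.6, -6.4, 1.5]
finger_gap: 0.0003
grip_force: 3.0
```

>>> drive_tool(
  series=[
    [[0.01, 0, 0, 0, 0, 0], [0, 0, 0, 0, 0, 0]],
  ],
)

```text
clock: 46.02
tcp_pos: [0.6141, 0.0374, -0.0029]
orientation: [0.002, 0.651, 0.759, -0.002]
wrist_force: [-0.2, -9.5, -0.7]
finger_gap: -0.0003
grip_force: 4.7
```

>>> drive_tool(
  series=[
    [[0.01, 0, 0, 0, 0, 0], [0, 0, 0, 0, 0, 0]],
  ],
)

```text
clock: 46.28
tcp_pos: [0.6141, 0.0374, -0.0028]
orientation: [0.003, 0.652, 0.759, -0.002]
wrist_force: [0.1, -13.5, -0.8]
finger_gap: 0.0001
grip_force: 6.3
```

Seated at the short stop. One more light push on the long side makes sure the first seating still holds.

>>> drive_tool(
  series=[
    [[-0.05, 0, 0, 0, 0, 0], [-0.05, 0, 0, 0, 0, 0], [0, 0, -0.1, 0, 0, 0], [0, 0, -0.15, 0, 0, 0], [0, -0.1, -0.08, 0, 0, 0], [0.1, -0.15, 0, 0, 0, 0], [0.2, -0.1, 0, 0, 0, 0], [0.2, 0, 0, 0, 0, 0], [0.1, 0, 0, 0, 0, 0], [0, 0, 0, 0, 0, 0]],
  ],
)

```text
clock: 47.52
tcp_pos: [0.5623, 0.0954, 0.0366]
orientation: [0.0, 0.65, 0.76, 0.0]
wrist_force: [-0.1, -0.3, 0.2]
finger_gap: -0.0
grip_force: 0.0
```

Run:
```python
from h import *
t=world([.5524,.0444,.154],[[.085-.065,.095-.05,0]])[0]
to(t[0],t[1],-.004,.154)
```

```text
t 47.52 tcp [0.5623 0.0954 0.0366] yhead 0.1564 tilt [0. 0.] F [-0.1 -0.3  0.2] gap -0.0 q6 1.44
shift [-0.0323  0.0196  0.3384] turn 0.0008
```

>>> drive_tool(
  series=[
    [[-0.03, 0, 0.1, 0, 0, 0], [0, 0, 0.1, 0, 0, 0], [0, 0, 0.08, 0, 0, 0], [0, 0, 0.04, 0, 0, 0], [0, 0, 0.02, 0, 0, 0], [0, 0.03, 0, 0, 0, 0], [0, 0.03, 0, 0, 0, 0], [0, 0.02, 0, 0, 0, 0], [0, 0, 0, 0, 0, 0]],
  ],
)

```text
clock: 48.65
tcp_pos: [0.5733, 0.0922, -0.004]
orientation: [0.0, 0.65, 0.76, 0.0]
wrist_force: [-0.1, 0.4, 0.5]
finger_gap: -0.0003
grip_force: 0.0
```

>>> drive_tool(
  series=[
    [[0, 0.015, 0, 0, 0, 0], [0, 0.01, 0, 0, 0, 0], [0, 0, 0, 0, 0, 0]],
  ],
)

```text
clock: 49.02
tcp_pos: [0.5743, 0.0924, -0.0044]
orientation: [-0.001, 0.651, 0.759, -0.001]
wrist_force: [-4.7, -0.5, 3.4]
finger_gap: -0.0
grip_force: 3.1
```

>>> drive_tool(
  series=[
    [[0, 0.01, 0, 0, 0, 0], [0, 0.01, 0, 0, 0, 0], [0, 0, 0, 0, 0, 0]],
  ],
)

```text
clock: 49.4
tcp_pos: [0.5744, 0.0924, -0.0045]
orientation: [-0.002, 0.651, 0.759, -0.002]
wrist_force: [-10.7, -1.9, 9.6]
finger_gap: -0.0001
grip_force: 6.5
```

>>> drive_tool(
  series=[
    [[0, -0.03, 0, 0, 0, 0], [0, -0.06, 0, 0, 0, 0], [0, 0, -0.1, 0, 0, 0], [0, 0, -0.2, 0, 0, 0], [0, 0, -0.3, 0, 0, 0], [0, 0, -0.3, 0, 0, 0], [-0.2, 0, -0.2, 0, 0, 0], [-0.3, -0.1, 0, 0, 0, 0], [-0.3, -0.1, 0, 0, 0, 0], [-0.3, -0.1, 0, 0, 0, 0], [-0.3, -0.1, 0, 0, 0, 0], [-0.3, -0.1, 0, 0, 0, 0], [-0.3, -0.1, 0, 0, 0, 0], [-0.3, -0.1, 0, 0, 0, 0], [-0.3, -0.1, 0, 0, 0, 0], [0, 0, 0, 0, 0, 0]],
  ],
)

```text
clock: 51.4
tcp_pos: [0.5208, -0.2347, 0.1287]
orientation: [0.001, 0.652, 0.758, 0.0]
wrist_force: [1.0, 0.0, -0.6]
finger_gap: 0.0003
grip_force: 0.0
```

Run:
```python
from h import *
to(.5,.0,.1)
P=[.5524,.0444,.154]
for c in("top","side"): viewer.read_camera(c)
t=world(P,[[.085-.0225,.095-.05,0]])[0]
print("home",t)
L={"blank":(box(.045,.1,.014,.01),(t[0],t[1],.154),.017),"plate":(box(.24,.26,.01),P,.005),"gauge":(gauge(.004),(.466,.324,0),.039),"star_knob":([cyl(.035,.01,.034)],(.47,-.052,0),.02),"vee_block":(box(.03,.024,.022,.01),(.449,.115,.2),.02)}
for l,(p,x,z) in L.items():
    ms={c:mask(l,c,proj(c,[[x[0],x[1],z]])[0]) for c in("top","side")}
    ms={c:m for c,m in ms.items() if m is not None}
    for s in [ms]+[{c:m} for c,m in ms.items()]:
        if s: r=fit(s,p,list(x),l not in("gauge","star_knob"));print(l,list(s),np.round(r[0],4),round(r[1],3))
```

```text
t 51.4 tcp [ 0.5208 -0.2347  0.1287] yhead 0.1504 tilt [ 0.002  -0.0015] F [ 1.   0.  -0.6] gap 0.0003 q6 0.86
shift [1.9602 0.1209 0.2356] 
home [0.6072577  0.09845444 0.        ]
blank ['top', 'side'] [0.6072 0.0974 0.1389] 0.123
blank ['top'] [0.6072 0.0963 0.1498] 0.051
blank ['side'] [0.6067 0.0994 0.0912] 0.181
plate ['top'] [0.5523 0.0438 0.1507] 0.016
plate ['top'] [0.5523 0.0438 0.1507] 0.016
gauge ['top', 'side'] [0.4664 0.324 ] 0.086
gauge ['top'] [0.4653 0.3238] 0.077
gauge ['side'] [0.4671 0.3248] 0.071
star_knob ['top', 'side'] [ 0.4696 -0.0518] 0.47
star_knob ['top'] [ 0.4667 -0.053 ] 0.421
star_knob ['side'] [ 0.4717 -0.0436] 0.515
vee_block ['side'] [0.4495 0.1161 0.2475] 0.179
vee_block ['side'] [0.4495 0.1161 0.2475] 0.179
```

The blank sits at home to within about 1 mm, the gauge is standing in the tray, and the knob and vee block haven't moved. I hand in.

```bash
python3 -c "
from workcell import order
print(order.hand_in())"
```

```text
the job is handed in; nothing more can be done
None
```

I handed the job in at about 52 s of the 72 s allowed: the gauge is standing upright in the grey tray and the blank is pushed home on the plate, stopped by contact at both the long rail and the short stop; I have not seen the verdict.

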